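Pump up the viewing lift and open the lamp shutter

ROBOT

A 7-joint arm with a two-finger parallel gripper is mounted at the origin on the work surface. World frame = base frame: x ahead of the robot, y to its left, z up, the work surface at z = 0. Lengths are in m, angles in rad, forces in N, time in s.
With the tool pointing down it reaches from about 0.375 to 0.925 m from the base axis. Payload 3.1 kg.
Tool frame: the origin (TCP) lies at the very end of the fingers, on their centre line; the grasp point (between the pads) lies 19 mm behind it (manip.grasp_offset is the distance from the TCP to the grasp point, in m); z points along the fingers, y is the direction in which the jaws open and shut (so a half turn about z gives the same grasp; the last joint's range is limited). The gripper opens to 85 mm and grips with 20 to 120 N. Pads are 22 mm wide; open, the fingers measure 114 mm over their backs; the gripper's body (76 mm by 85 mm) begins 54 mm behind the grasp point. The pads swing forward as they close: fully open they stand 13 mm farther back than shut.
Start: joints at [-1.202, 0.383, 0.044, 1.598, -0.018, 1.161, -0.05], TCP at [0.292, 0.58, 0.231] pointing down, gripper open.
Joint ranges: [-2.61, 2.61], [-0.41, 2.15], [-1.48, 1.57], [0, 2.5], [-1.57, 4.71], [0.05, 1.97], [-2.85, 2.85]. Speed limits (rad/s): [2.79, 2.79, 3.14, 3.14, 3.14, 3.14, 3.14].

INTERFACE

Orientations are given as a unit quaternion [w, x, y, z].
In Python, from station import manip gives the robot as it stands.
- The arm moves only by the shell command python3 -m pendant 'ROWS' [FORCE]. ROWS is JSON, one flat list of numbers, 5 for each row, row after row: the shift along the tool's x, y, z in mm, then the turn about the tool's z in degrees, then the finger opening in mm, from 0 to 85.4. A call has 1 to 5 rows; each row is the pose to reach, as a shift and turn from the pose commanded when the call began, along the tool's axes at that moment; what a row does not reach only later rows make up. A row lasts 1/8 s, in which the tool goes at most 62.5 mm and 10.7 degrees, less where a joint would pass 70% of its speed; a pose out of reach is approached as far as the arm can. A call with a gripper value outside its range is refused whole. The fingers move at their own pace and stop on an object; FORCE is the grip in N (left out, the last holds). Time passes only in rows, so rows that repeat a pose let the fingers close. It gives the time, the measured TCP pose, the force and the opening at its end, in the units of the state.
- manip.get_state(): the state, without advancing time (a new reading comes with each control period).
- manip.capture(name): name is "scene" or "top" or "wrist"; returns a dict with "image" (400x640x3 uint8, red, green, blue), "vfov" (degrees; the focal length in pixels is half the picture's height over the tangent of half this angle, whatever the lens; pixels are square), "cx", "cy" (the principal point, pixels), "k1" (the pictures are not rectified: a ray, as slopes to the right and down, at radius r is drawn at 1 + k1 r^2 times it, then the intrinsics apply), "origin" and "attitude" of the camera in the world. Camera axes: x right, y down, z forward; pixel columns grow to the right and rows downward; lengths in m; the calibration is good to about 2 mm. A picture is of the moment at which its call begins. There is no depth.
- manip.finish_job(): hands the job in, once; it reports no verdict.
Trained networks look in the newest picture that a camera, given by its name, has taken for a name from the list of things; names that differ only in an ending like _2 or _b are one class to them, and where a whole thing is asked for, a point or a joint stands for the part that bears it (a point fixed in the world has none). Each returns a list of dicts, best first, with "score" (0 to 1); they miss things now and then, are a little off and sometimes report something else, mostly with a low value. They report only what shows in the picture. A call takes as long as a camera call.
- manip.silhouettes(query, camera): "mask" (400x640 bool, what is visible of it).
- manip.mark_of(query, camera): "at" ([x, y, z] in m, in world coordinates, good to about 4 mm: a listed point, or the origin of a listed thing).
The state is a dict: "time": time; "qpos": joint angles; "joint_velocities": joint speeds; "tau": joint torques, N m; "ee_pos": TCP position; "orientation": TCP orientation; "contact_force": force on the tool from outside, world axes, zero at the start; "wrist_torque": the same for the moment, N m; "grip_width": opening from 0.0 (shut) to 1.0 (fully open).
Only numpy, scipy, OpenCV 4.12 (cv2) and the standard library are available. Lean on these libraries where they do the work, as an engineer would, in place of code of your own. Each camera call takes 0.05 s, during which the arm holds its last target. There are 200 camera calls.

TASK

Get the clamped pin ready for viewing between the lamp and the camera: pump the lift's hand lever through full strokes, letting it spring back up each time, until the platform is fully raised (three to five strokes), and slide the lamp's shutter plate away from its closed stop until it clicks into the next stop, the middle one, which puts the large window over the port. Raise the platform with the lever only, without touching the platform or the pin, leave the things lying around where they are, and let go of everything.

Things in the scene. Friction and masses are not known exactly. Their poses are not given: they have to be found in the camera images.
- bench: Fixed aluminium base plate 200 x 420 x 10 mm; origin: centre of its underside; -x side faces the robot; place and yaw vary. All directions below are in its frame. Carries the lift housing (middle), the white lamp house (x -90 to 60, y 90 to 185, top 205 mm; plate guides from y 74) and the black camera (x -30 to 30, y -96 to -205, top 198 mm).
- pump_lever (a joint): Sprung lever sticking out of the lift towards -x, rad: 0 = up at rest (0.50 above level), 0.70 = fully down at its stop (0.20 below level). Turns about the y axis through lever_hinge. Pressing the grip down takes 6 to 14 N; it springs back by itself in about 0.5 s. A stroke under 0.55 may raise nothing; it must come back below 0.12 before the next.
- lever_grip (a point): Centre of the rubber grip at the end of the lever: a crossbar along the bench's y, 22 mm in diameter and 90 mm long. It lies 150 mm from lever_hinge; at rest 157 mm above the table, fully down 55 mm above the table.
- lever_hinge (a point): Hinge axis of the lever, at (-50, 0, 85) mm on the bench.
- platform: Steel lift platform 100 x 84 x 8 mm with a V-block and stepped pin fixed on it (40 mm tall in all); must not be touched. Origin: centre of its underside, at (4, 0) mm on the bench; 92 to 112 mm above the table at the start, 142 mm when fully raised. Each full lever stroke ratchets it up 10 mm (the first 4 to 14 mm) and it stays there; at the top more strokes do no harm.
- shutter (a joint): Position of the shutter plate, m, growing as it slides to +x (away from the robot). Starts at its closed stop, 0; middle stop (large window over the port) 0.030; last stop (small window) 0.060. A sprung ball holds it in each stop: about 5 N to push it out or in, about 1 N between stops; within about 3 mm of a stop the ball draws it in.
- shutter_tab (a point): Top centre of the black upright tab on the shutter plate, 16 (x) x 20 (y) x 42 mm tall, top 254 mm above the table, at (-75 + shutter, 80) mm on the bench. It stands free above the plate's top edge (212 mm) and the lamp house's top, at the house's inner edge. Three dark lines on the house's top, 30 mm apart, show the tab's three stops.
- pin_box: Bystander: flat white box with a clear lid, 84 x 124 x 40 mm, on the table. Origin: centre of the underside.
- caliper: Bystander: steel caliper, 160 mm long, 10 mm thick, flat on the table. Origin: middle of its underside.
- spray: Bystander: upright white bottle, 52 mm in diameter, 130 mm tall. Origin: centre of the underside.

How it is judged:
By the outcome, as a careful person would: the job done as asked, in the order asked, and still so for the second after the job is handed in, with the robot touching nothing.
It also fails if it takes over 64 s, if anything falls off the work surface, if the arm or the gripper's body presses on something with over 40 N, if the wrist force passes 120 N, or if a joint passes its speed limit or range.

## Working session

There is one attempt and no reset: what is moved stays moved. The work goes in short steps, Python scripts to look and compute and a shell command to move; the robot and the scene stay as the last step left them, time stands still between calls to the robot, and variables do not carry over. Pictures are saved under pics/ and viewed, about 8 in all and at most 12, crops included, and the job is handed in when it is done.

```bash
mkdir -p pics
python3 - <<'E'
from station import manip
import cv2
s=manip.get_state();print({k:s[k] for k in('time','ee_pos','orientation','contact_force','grip_width')})
ims=[]
for c in('scene','top'):
    r=manip.capture(c);ims.append(r['image'])
    for q in('bench','lever_grip','lever_hinge','platform','shutter_tab','pin_box','caliper','spray'):
        print(c,q,[(round(d['score'],2),[round(float(v),3) for v in d['at']]) for d in manip.mark_of(q,c)[:2]])
import numpy as np
for c,i in zip(('scene','top'),ims): cv2.imwrite(f'pics/{c}0.png',i[:,:,::-1])
E
```

```text
{'time': 0.0, 'ee_pos': array([0.29209003, 0.57960916, 0.22984084]), 'orientation': array([-2.35638720e-04,  2.31223782e-01,  9.72899676e-01, -1.31430268e-03]), 'contact_force': array([-0.22085569,  0.87705221, -0.42512999]), 'grip_width': 0.9970336180661638}
scene bench [(0.7, [0.66, -0.136, -0.003])]
scene lever_grip [(0.71, [0.482, -0.093, 0.157])]
scene lever_hinge [(0.84, [0.613, -0.126, 0.085])]
scene platform [(0.64, [0.664, -0.135, 0.093])]
scene shutter_tab [(0.84, [0.601, -0.044, 0.254])]
scene pin_box [(0.93, [0.338, -0.338, 0.002])]
scene caliper [(0.54, [0.334, 0.323, -0.003])]
scene spray [(0.98, [0.492, 0.486, -0.002]), (0.23, [0.335, 0.327, 0.001])]
top bench [(0.88, [0.657, -0.137, -0.001])]
top lever_grip [(0.7, [0.48, -0.09, 0.158])]
top lever_hinge [(0.78, [0.611, -0.129, 0.081])]
top platform [(0.63, [0.665, -0.138, 0.094])]
top shutter_tab [(0.76, [0.604, -0.036, 0.255])]
top pin_box [(0.95, [0.338, -0.34, -0.003])]
top caliper [(0.83, [0.335, 0.327, -0.001])]
top spray [(0.81, [0.489, 0.486, 0.001])]
```

View pics/scene0.png

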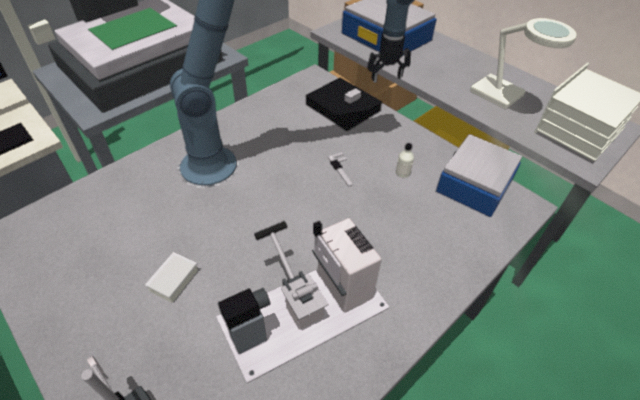

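View pics/top0.png

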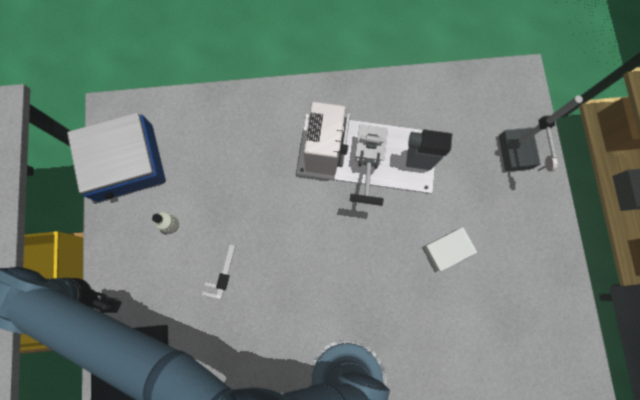

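The scene view shows the lever grip at about (270,230), the tab at (318,228) and the camera at (240,318). The top view shows the lamp house on the +y side and the grip at (366,200). Both agree with the marks. Next I'll fit the bench pose and write a helper.

```bash
cat > h.py <<'E'
from station import manip
import numpy as np, json, sys
from scipy.spatial.transform import Rotation as R
from scipy.optimize import least_squares
def fit(w,b):
    f=lambda p:(np.array(b)@np.array([[np.cos(p[2]),np.sin(p[2])],[-np.sin(p[2]),np.cos(p[2])]])+p[:2]-np.array(w)).ravel()
    r=least_squares(f,[.66,-.136,-.2]);return r.x,r.fun
def bench(): return json.load(open('bench.json'))
def rot(s): w=s['orientation'];return R.from_quat([w[1],w[2],w[3],w[0]])
def go(bx,by,z,dyaw=0):
    """tool shift (mm) and turn (deg) to put the TCP at bench x,y (mm), world z (mm), tool y along bench x"""
    x,y,t=bench();s=manip.get_state();r=rot(s)
    c,n=np.cos(t),np.sin(t)
    T=np.array([x+(c*bx-n*by)/1e3,y+(n*bx+c*by)/1e3,z/1e3])
    d=r.inv().apply(T-s['ee_pos'])*1e3
    ty=r.apply([0,1,0]);cur=np.arctan2(ty[1],ty[0])
    turn=-np.degrees((t-cur+np.pi)%(2*np.pi)-np.pi)
    return d.round(1),round(turn,1)
def where():
    x,y,t=bench();s=manip.get_state();p=s['ee_pos'];c,n=np.cos(t),np.sin(t);dx,dy=p[0]-x,p[1]-y
    return (round(1e3*(c*dx+n*dy),1),round(1e3*(-n*dx+c*dy),1),round(1e3*p[2],1)),s['contact_force'].round(1),round(s['time'],2)
E
python3 - <<'E'
from h import *
B=[(0,0),(0,0),(-181.6,0),(-181.6,0),(-50,0),(-50,0),(4,0),(4,0),(-75,80),(-75,80)]
W=[(.66,-.136),(.657,-.137),(.482,-.093),(.48,-.09),(.613,-.126),(.611,-.129),(.664,-.135),(.665,-.138),(.601,-.044),(.604,-.036)]
p,f=fit(W,np.array(B)/1e3);print(p,(f*1e3).round(1));json.dump(list(p),open('bench.json','w'))
print(where(),go(-190,0,300))
E
```

```text
[ 0.65876156 -0.13618078 -0.23733949] [-1.2 -0.2  1.8  0.8  0.3 -0.5  2.3 -3.5 -2.8  1.6 -0.8  4.6 -1.4 -2.1
 -2.4  0.9  3.7  3.2  0.7 -4.8]
((np.float64(-524.5), np.float64(610.4), np.float64(231.3)), array([1.3, 1. , 0.6]), 0.9) (array([-464.5, -518.4,  -68.7]), np.float64(76.9))
```

```bash
python3 -m pendant '[0,0,-60,0,0, -60,-60,-69,10,0, -120,-120,-69,20,0, -160,-180,-69,30,0, -200,-225,-69,40,0]' 40; python3 -c "
from h import *
print(where(),go(-190,0,300))"
```

```text
time: 1.52
ee_pos: [0.3585, 0.338, 0.3004]
orientation: [0.0, 0.553, 0.834, 0.001]
contact_force: [1.3, 0.3, 0.8]
grip_width: -0.001
((np.float64(-403.3), np.float64(390.3), np.float64(300.4)), array([1.3, 0.3, 0.8]), 1.52) (array([-4.406e+02, -6.080e+01,  1.000e-01]), np.float64(36.5))
```

```bash
python3 -m pendant '[-55,-8,0,9,0, -110,-15,0,18,0, -165,-23,0,27,0, -220,-30,0,36.5,0, -275,-38,0,36.5,0]'; python3 -c "
from h import *
print(where(),go(-190,0,300))"
```

```text
time: 2.15
ee_pos: [0.4321, 0.0705, 0.3005]
orientation: [-0.0, 0.784, 0.62, 0.001]
contact_force: [1.3, 0.2, 0.5]
grip_width: 0.001
((np.float64(-268.9), np.float64(147.6), np.float64(300.5)), array([1.3, 0.2, 0.5]), 2.15) (array([-148. ,   78.1,    0.4]), np.float64(0.3))
```

```bash
python3 -c "
from h import *
print(where(),go(-190,0,200))"
```

```text
((np.float64(-268.9), np.float64(147.6), np.float64(300.5)), array([1.3, 0.2, 0.5]), 2.15) (array([-148.1,   78. ,  100.4]), np.float64(0.3))
```

```bash
python3 -m pendant '[-50,26,20,0,0, -100,52,60,0,0, -148,78,100,0,0, -148,78,100,0,0, -148,78,100,0,0]'
python3 - <<'E'
from h import *
import cv2
print(where(),go(-190,0,200))
for c in('wrist','scene','top'):
    r=manip.capture(c)
    for q in('lever_grip','lever_hinge','platform','shutter_tab'):
        print(c,q,[(round(d['score'],2),[round(float(v),3) for v in d['at']]) for d in manip.mark_of(q,c)[:1]])
    if c!='top':cv2.imwrite(f'pics/{c}1.png',r['image'][:,:,::-1])
E
```

```text
time: 2.78
ee_pos: [0.4735, -0.0898, 0.1998]
orientation: [-0.0, 0.784, 0.62, -0.0]
contact_force: [-0.3, -0.1, -0.5]
grip_width: 0.001
((np.float64(-191.0), np.float64(1.5), np.float64(199.8)), array([-0.3, -0.1, -0.5]), 2.77) (array([-1.5,  1. , -0.2]), np.float64(0.3))
wrist lever_grip [(0.69, [0.483, -0.095, 0.158])]
wrist lever_hinge [(0.82, [0.61, -0.121, 0.093])]
wrist platform [(0.72, [0.659, -0.138, -0.003])]
wrist shutter_tab []
scene lever_grip [(0.65, [0.482, -0.093, 0.155])]
scene lever_hinge []
scene platform [(0.68, [0.665, -0.137, 0.092])]
scene shutter_tab [(0.73, [0.601, -0.044, 0.255])]
top lever_grip [(0.57, [0.479, -0.094, 0.157])]
top lever_hinge []
top platform [(0.63, [0.662, -0.137, 0.094])]
top shutter_tab [(0.44, [0.601, -0.037, 0.255])]
```

View pics/wrist1.png

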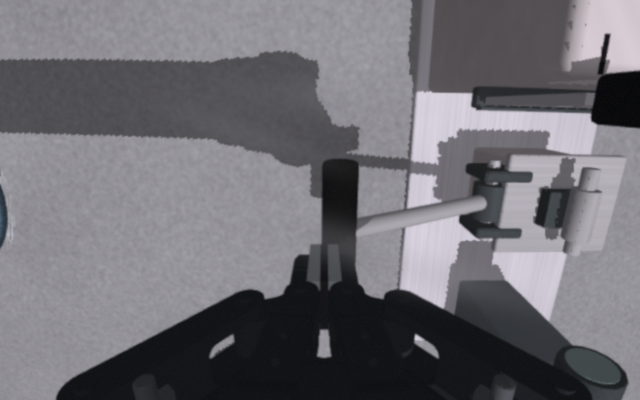

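The wrist view shows the grip bar upright in the image (x about 340, y 160-270), with the closed fingertips (about 325,250) over it and the lever shaft running to the hinge at (487,205). Starting the first stroke.

```bash
python3 -m pendant '[-2,0,28,0,0, -2,-4,62,0,0, -2,-8,96,0,0, -2,-8,122,0,0, -2,-6,134,0,0]';python3 -m pendant '[0,0,0,0,0, 0,0,2,0,0]'
python3 - <<'E'
from h import *
import cv2
print(where(),go(-191,0,185))
r=manip.capture('scene')
for q in('lever_grip','platform','shutter_tab'):
        print(q,[(round(d['score'],2),[round(float(v),3) for v in d['at']]) for d in manip.mark_of(q,'scene')[:1]])
cv2.imwrite('pics/scene2.png',cv2.resize(r['image'][180:380,190:430,::-1],None,fx=3,fy=3))
E
```

```text
time: 4.15
ee_pos: [0.4556, -0.0871, 0.0621]
orientation: [-0.011, 0.784, 0.621, -0.008]
contact_force: [-18.2, 5.2, 29.0]
grip_width: -0.001
time: 4.4
ee_pos: [0.4557, -0.0871, 0.0619]
orientation: [-0.012, 0.784, 0.621, -0.007]
contact_force: [-19.1, 5.6, 26.7]
grip_width: 0.001
((np.float64(-208.9), np.float64(-0.0), np.float64(61.9)), array([-19.1,   5.6,  26.7]), 4.4) (array([   0.2,   14.5, -123.5]), np.float64(0.4))
lever_grip [(0.85, [0.469, -0.088, 0.054])]
platform [(0.95, [0.662, -0.136, 0.104])]
shutter_tab [(0.65, [0.6, -0.043, 0.253])]
```

View pics/scene2.png

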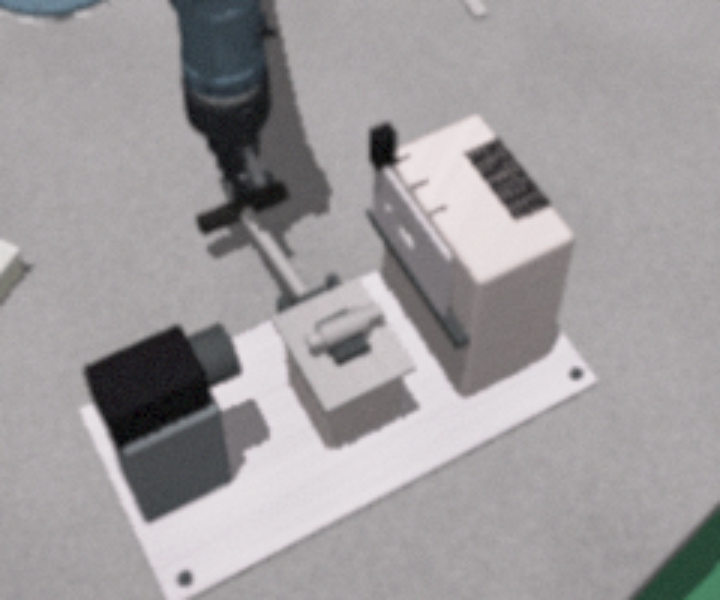

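The lever is down, with the grip at z 54 mm. The platform rose from about 93 to 104 mm, but the fingertip was pushed off toward -x, so I'll press about 8 mm further inboard.

```bash
python3 -m pendant '[0,3,-50,0,0, 0,9,-100,0,0, 0,9,-121,0,0, 0,9,-121,0,0, 0,9,-121,0,0]';python3 -m pendant '[0,0,0,0,0, 0,0,0,0,0,0,0,0,0,0]'
python3 - <<'E'
from h import *
print(where(),go(-186,0,185))
r=manip.capture('scene')
for q in('lever_grip','platform'):
        print(q,[(round(d['score'],2),[round(float(v),3) for v in d['at']]) for d in manip.mark_of(q,'scene')[:1]])
E
```

```text
time: 5.22
ee_pos: [0.4752, -0.092, 0.1839]
orientation: [-0.001, 0.784, 0.621, -0.001]
contact_force: [-0.2, -0.4, -0.3]
grip_width: -0.003
time: 5.6
ee_pos: [0.4758, -0.0923, 0.1845]
orientation: [-0.0, 0.784, 0.621, -0.001]
contact_force: [-0.2, 1.1, -0.1]
grip_width: -0.0
((np.float64(-188.1), np.float64(-0.4), np.float64(184.5)), array([-0.2,  1.1, -0.1]), 5.6) (array([ 0.4,  2.1, -0.5]), np.float64(0.3))
lever_grip [(0.6, [0.486, -0.095, 0.157])]
platform [(0.57, [0.664, -0.138, 0.103])]
```

```bash
python3 -m pendant '[0,1,20,0,0, 0,-4,55,0,0, 0,-5,85,0,0, 0,-4,107,0,0, 0,-2,118,0,0]'; python3 -m pendant '[0,0,2,0,0,0,0,2,0,0]'
python3 - <<'E'
from h import *
print(where())
r=manip.capture('scene')
for q in('lever_grip','platform'):
        print(q,[(round(d['score'],2),[round(float(v),3) for v in d['at']]) for d in manip.mark_of(q,'scene')[:1]])
E
python3 -m pendant '[0,2,-50,0,0, 0,2,-100,0,0, 0,2,-120,0,0, 0,2,-120,0,0, 0,2,-120,0,0]';python3 -m pendant '[0,0,0,0,0, 0,0,0,0,0,0,0,0,0,0]'
python3 - <<'E'
from h import *
print(where(),go(-188,0,185))
r=manip.capture('scene')
for q in('lever_grip','platform'):
        print(q,[(round(d['score'],2),[round(float(v),3) for v in d['at']]) for d in manip.mark_of(q,'scene')[:1]])
E
```

```text
time: 6.38
ee_pos: [0.471, -0.0907, 0.0661]
orientation: [-0.004, 0.784, 0.621, -0.002]
contact_force: [-6.9, 1.6, 12.2]
grip_width: -0.0
time: 6.62
ee_pos: [0.4714, -0.0908, 0.0658]
orientation: [-0.004, 0.784, 0.621, -0.002]
contact_force: [-9.0, 2.2, 17.6]
grip_width: -0.003
((np.float64(-192.8), np.float64(0.1), np.float64(65.8)), array([-9. ,  2.2, 17.6]), 6.62)
lever_grip [(0.75, [0.47, -0.09, 0.051])]
platform [(0.83, [0.663, -0.134, 0.111])]
time: 7.4
ee_pos: [0.4753, -0.0919, 0.184]
orientation: [-0.001, 0.784, 0.621, -0.001]
contact_force: [-0.8, 0.0, 1.1]
grip_width: -0.0
time: 7.78
ee_pos: [0.4758, -0.0923, 0.1845]
orientation: [-0.0, 0.784, 0.621, -0.001]
contact_force: [0.3, -0.4, -0.4]
grip_width: -0.001
((np.float64(-188.1), np.float64(-0.4), np.float64(184.5)), array([ 0.3, -0.4, -0.4]), 7.78) (array([ 0.4,  0.1, -0.5]), np.float64(0.3))
lever_grip [(0.78, [0.485, -0.098, 0.153])]
platform [(0.7, [0.663, -0.137, 0.109])]
```

```bash
python3 -m pendant '[0,1,20,0,0, 0,-4,55,0,0, 0,-5,85,0,0, 0,-4,107,0,0, 0,-2,118,0,0]'; python3 -m pendant '[0,0,2,0,0,0,0,2,0,0]'; python3 -m pendant '[0,2,-50,0,0, 0,2,-100,0,0, 0,2,-120,0,0, 0,2,-120,0,0, 0,2,-120,0,0]';python3 -m pendant '[0,0,0,0,0, 0,0,0,0,0,0,0,0,0,0]'
python3 - <<'E'
from h import *
print(where(),go(-188,0,185))
r=manip.capture('scene')
for q in('lever_grip','platform'):
        print(q,[(round(d['score'],2),[round(float(v),3) for v in d['at']]) for d in manip.mark_of(q,'scene')[:1]])
E
python3 -m pendant '[0,1,20,0,0, 0,-4,55,0,0, 0,-5,85,0,0, 0,-4,107,0,0, 0,-2,118,0,0]'; python3 -m pendant '[0,0,2,0,0,0,0,2,0,0]'; python3 -m pendant '[0,2,-50,0,0, 0,2,-100,0,0, 0,2,-120,0,0, 0,2,-120,0,0, 0,2,-120,0,0]';python3 -m pendant '[0,0,0,0,0, 0,0,0,0,0,0,0,0,0,0]'
python3 - <<'E'
from h import *
print(where(),go(-188,0,185))
r=manip.capture('scene')
for q in('lever_grip','platform'):
        print(q,[(round(d['score'],2),[round(float(v),3) for v in d['at']]) for d in manip.mark_of(q,'scene')[:1]])
E
```

```text
time: 8.55
ee_pos: [0.471, -0.0907, 0.0661]
orientation: [-0.004, 0.784, 0.621, -0.002]
contact_force: [-6.8, 2.7, 13.0]
grip_width: -0.001
time: 8.8
ee_pos: [0.471, -0.0907, 0.0657]
orientation: [-0.005, 0.784, 0.621, -0.002]
contact_force: [-9.6, 2.8, 18.5]
grip_width: -0.001
time: 9.43
ee_pos: [0.4754, -0.0919, 0.184]
orientation: [-0.001, 0.784, 0.621, -0.001]
contact_force: [-0.2, -0.3, 0.2]
grip_width: 0.003
time: 9.8
ee_pos: [0.4758, -0.0923, 0.1845]
orientation: [-0.0, 0.784, 0.621, -0.001]
contact_force: [0.7, 0.2, 0.4]
grip_width: 0.003
((np.float64(-188.1), np.float64(-0.4), np.float64(184.5)), array([0.7, 0.2, 0.4]), 9.8) (array([ 0.4,  0.1, -0.5]), np.float64(0.3))
lever_grip [(0.87, [0.483, -0.098, 0.156])]
platform [(0.6, [0.662, -0.137, 0.121])]
time: 10.58
ee_pos: [0.471, -0.0907, 0.066]
orientation: [-0.004, 0.784, 0.621, -0.002]
contact_force: [-6.8, 2.1, 13.1]
grip_width: 0.001
time: 10.82
ee_pos: [0.4711, -0.0907, 0.0657]
orientation: [-0.005, 0.784, 0.621, -0.002]
contact_force: [-9.2, 2.3, 18.0]
grip_width: 0.001
time: 11.45
ee_pos: [0.4754, -0.0919, 0.184]
orientation: [-0.001, 0.784, 0.621, -0.001]
contact_force: [-0.1, 0.2, -0.5]
grip_width: -0.002
time: 11.82
ee_pos: [0.4758, -0.0924, 0.1845]
orientation: [-0.0, 0.784, 0.621, -0.001]
contact_force: [-0.0, 0.1, 0.5]
grip_width: -0.002
((np.float64(-188.1), np.float64(-0.4), np.float64(184.5)), array([-0. ,  0.1,  0.5]), 11.82) (array([ 0.4,  0.1, -0.5]), np.float64(0.3))
lever_grip [(0.65, [0.484, -0.096, 0.155])]
platform [(0.9, [0.664, -0.135, 0.131])]
```

```bash
python3 -m pendant '[0,1,20,0,0, 0,-4,55,0,0, 0,-5,85,0,0, 0,-4,107,0,0, 0,-2,118,0,0]'; python3 -m pendant '[0,0,2,0,0,0,0,2,0,0]'; python3 -m pendant '[0,2,-50,0,0, 0,2,-100,0,0, 0,2,-120,0,0, 0,2,-120,0,0, 0,2,-120,0,0]';python3 -m pendant '[0,0,-25,0,0, 0,0,-55,0,0,0,0,-85,0,0,0,0,-115,0,0,0,0,-115,0,0]'
python3 - <<'E'
from h import *
print(where(),go(-75,80,310))
for c in('scene','top'):
    r=manip.capture(c)
    for q in('lever_grip','platform','shutter_tab'):
        print(c,q,[(round(d['score'],2),[round(float(v),3) for v in d['at']]) for d in manip.mark_of(q,c)[:1]])
E
```

```text
time: 12.6
ee_pos: [0.4711, -0.0907, 0.066]
orientation: [-0.004, 0.784, 0.621, -0.002]
contact_force: [-7.1, 1.4, 12.0]
grip_width: 0.001
time: 12.85
ee_pos: [0.4711, -0.0908, 0.0657]
orientation: [-0.005, 0.784, 0.621, -0.002]
contact_force: [-9.7, 3.2, 18.1]
grip_width: -0.004
time: 13.48
ee_pos: [0.4754, -0.0919, 0.184]
orientation: [-0.001, 0.784, 0.621, -0.001]
contact_force: [-0.3, -0.3, -0.3]
grip_width: 0.002
time: 14.1
ee_pos: [0.4772, -0.0922, 0.3008]
orientation: [0.001, 0.784, 0.621, 0.001]
contact_force: [-0.2, -0.1, -0.3]
grip_width: 0.003
((np.float64(-186.8), np.float64(0.0), np.float64(300.8)), array([-0.2, -0.1, -0.3]), 14.1) (array([ 79.3, 112.4,  -8.9]), np.float64(0.4))
scene lever_grip [(0.75, [0.485, -0.096, 0.156])]
scene platform [(0.56, [0.664, -0.134, 0.141])]
scene shutter_tab [(0.56, [0.603, -0.043, 0.252])]
top lever_grip [(0.57, [0.482, -0.092, 0.157])]
top platform [(0.77, [0.665, -0.132, 0.143])]
top shutter_tab [(0.7, [0.603, -0.036, 0.255])]
```

The platform reads 141-143 mm, so it is fully raised. On to the tab.

```bash
python3 -m pendant '[25,35,-9,0,55, 50,70,-9,0,55, 79,110,-9,0,55, 79,112,-9,0.4,55, 79,112,-9,0.4,55]'
python3 - <<'E'
from h import *
import cv2
for c in('wrist','top','scene'):
    r=manip.capture(c)
    if c=='wrist':cv2.imwrite('pics/wrist3.png',r['image'][:,:,::-1])
    for d in manip.mark_of('shutter_tab',c)[:1]:
        x,y,t=bench();p=d['at'];dx,dy=p[0]-x,p[1]-y;cc,n=np.cos(t),np.sin(t)
        print(c,d['score'],np.round([1e3*(cc*dx+n*dy),1e3*(-n*dx+cc*dy),1e3*p[2]],1))
print(where(),go(-75,80,222))
E
```

```text
time: 15.12
ee_pos: [0.6029, -0.0416, 0.3082]
orientation: [0.0, 0.786, 0.618, -0.001]
contact_force: [-0.7, -0.5, -0.1]
grip_width: 0.649
wrist 0.84 [-77.7  79.9 254.3]
scene 0.64 [-76.7  75.2 252.7]
((np.float64(-76.7), np.float64(78.7), np.float64(309.6)), array([-0.1,  0.3,  0.8]), 15.43) (array([ 1.2,  1.7, 87.6]), np.float64(-0.1))
```

View pics/wrist3.png

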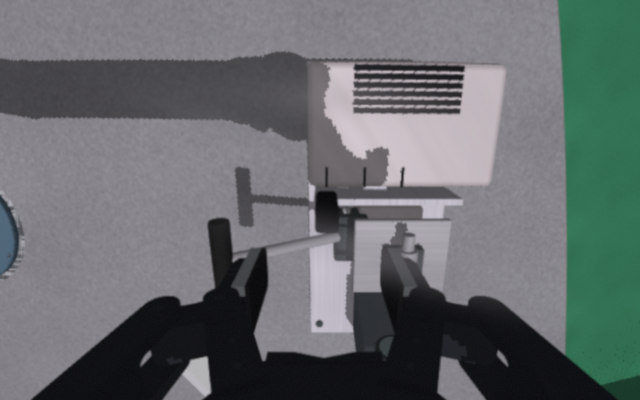

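The wrist view shows the tab at (327,210), centred between the jaws (265 and 390). Its three stop lines are at x = 327, 365 and 402. Descending to grip.

```bash
python3 -m pendant '[1,0,30,0,55, 1,0,60,0,55, 1,0,86,0,55, 1,0,86,0,55, 1,0,86,0,40]' 20;python3 -m pendant '[0,0,0,0,30,0,0,0,0,20, 0,0,0,0,10,0,0,0,0,10,0,0,0,0,10]' 20; python3 -c "
from h import *
print(where())"
```

```text
time: 16.05
ee_pos: [0.6041, -0.0403, 0.2244]
orientation: [0.0, 0.786, 0.618, 0.001]
contact_force: [0.2, 0.2, 0.1]
grip_width: 0.47
time: 16.68
ee_pos: [0.6048, -0.0402, 0.2241]
orientation: [0.001, 0.786, 0.618, 0.001]
contact_force: [1.9, -0.0, 3.2]
grip_width: 0.186
((np.float64(-75.0), np.float64(80.6), np.float64(224.1)), array([ 1.9, -0. ,  3.2]), 16.68)
```

Gripped: the opening is 16 mm, the tab's width, with the TCP at bench x -75. Sliding 30 mm.

```bash
python3 -m pendant '[0,6,0,0,10,0,12,0,0,10,0,18,0,0,10,0,24,0,0,10,0,28,0,0,10]';python3 -m pendant '[0,1,0,0,10,0,2,0,0,10,0,2,0,0,10,0,2,0,0,10]'
python3 - <<'E'
from h import *
import cv2
print(where())
r=manip.capture('scene')
for d in manip.mark_of('shutter_tab','scene')[:1]: print(d['at'].round(4) if hasattr(d['at'],'round') else d['at'])
cv2.imwrite('pics/scene4.png',cv2.resize(r['image'][190:350,240:400,::-1],None,fx=3.7,fy=3.7,interpolation=cv2.INTER_CUBIC))
E
```

```text
time: 17.3
ee_pos: [0.628, -0.0459, 0.2241]
orientation: [-0.004, 0.786, 0.618, -0.002]
contact_force: [-7.8, 2.1, 12.1]
grip_width: 0.182
time: 17.8
ee_pos: [0.6331, -0.0471, 0.2241]
orientation: [-0.0, 0.786, 0.618, 0.0]
contact_force: [0.7, 0.9, 5.5]
grip_width: 0.184
((np.float64(-45.9), np.float64(80.5), np.float64(224.1)), array([0.7, 0.9, 5.5]), 17.8)
[0.6302, -0.0501, 0.2543]
```

View pics/scene4.png

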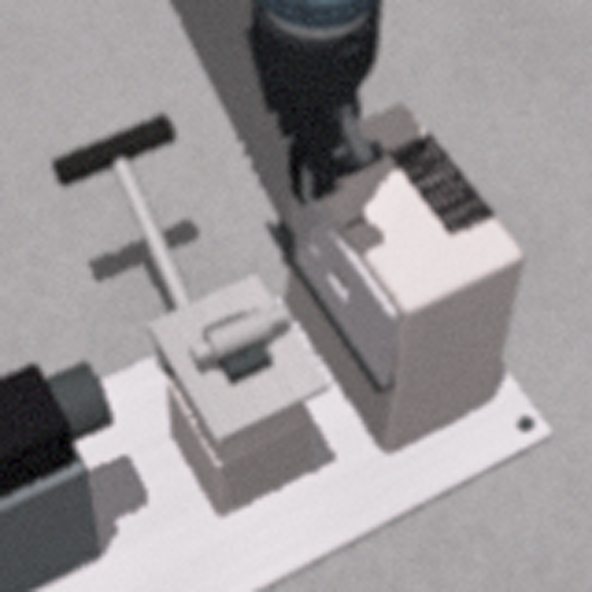

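The TCP has moved 29 mm with almost no force left, so the tab is at the middle stop. In the picture the lever is up and the platform is raised. Releasing and lifting off.

```bash
python3 -m pendant '[0,0,0,0,20,0,0,0,0,30,0,0,0,0,45,0,0,0,0,55,0,0,0,0,55]';python3 -m pendant '[0,0,-20,0,55,0,0,-50,0,55,0,0,-85,0,55,0,-40,-85,0,55,0,-90,-85,0,55]'; python3 -m pendant '[0,-50,0,0,55,0,-100,0,0,55,0,-100,0,0,55]';python3 - <<'E'
from h import *
import cv2
print(where())
x,y,t=bench();cc,n=np.cos(t),np.sin(t)
for c in('wrist','top','scene'):
    r=manip.capture(c)
    cv2.imwrite(f'pics/{c}5.png',r['image'][:,:,::-1] if c!='scene' else cv2.resize(r['image'][190:350,240:400,::-1],None,fx=3.7,fy=3.7,interpolation=cv2.INTER_CUBIC))
    for q in('shutter_tab','lever_grip','platform','pin_box','caliper','spray'):
      for d in manip.mark_of(q,c)[:1]:
        p=d['at'];dx,dy=p[0]-x,p[1]-y
        print(c,q,round(d['score'],2),np.round([1e3*(cc*dx+n*dy),1e3*(-n*dx+cc*dy),1e3*p[2]],1),np.round(p,3))
E
```

```text
time: 18.52
ee_pos: [0.6326, -0.0471, 0.2229]
orientation: [-0.0, 0.786, 0.618, -0.0]
contact_force: [0.7, 0.7, -0.2]
grip_width: 0.643
time: 19.15
ee_pos: [0.5461, -0.0267, 0.3104]
orientation: [0.002, 0.787, 0.617, 0.001]
contact_force: [-0.3, 0.2, 0.8]
grip_width: 0.645
time: 19.52
ee_pos: [0.4451, -0.0019, 0.3087]
orientation: [-0.004, 0.785, 0.619, 0.003]
contact_force: [1.0, -0.0, -0.6]
grip_width: 0.643
((np.float64(-239.3), np.float64(80.3), np.float64(308.7)), array([ 1. , -0. , -0.6]), 19.52)
wrist shutter_tab 0.69 [-47.9  78.  253. ] [ 0.63  -0.049  0.253]
wrist lever_grip 0.85 [-178.6   -3.   155.1] [ 0.484 -0.097  0.155]
wrist platform 0.56 [  8.    0.7 139.4] [ 0.667 -0.137  0.139]
wrist pin_box 0.76 [-2.651e+02 -2.747e+02  2.000e-01] [ 0.336 -0.341  0.   ]
top shutter_tab 0.67 [-46.6  84.4 256.7] [ 0.633 -0.043  0.257]
top platform 0.58 [  6.4   0.3 143.6] [ 0.665 -0.137  0.144]
top pin_box 0.87 [-262.7 -275.7   -4.4] [ 0.339 -0.342 -0.004]
top caliper 0.98 [-425.   375.1   -1.2] [ 0.334  0.328 -0.001]
top spray 0.64 [-312.7  566.     2. ] [0.488 0.488 0.002]
scene shutter_tab 0.64 [-49.2  77.5 253.9] [ 0.629 -0.049  0.254]
scene lever_grip 0.56 [-177.5   -1.2  155.1] [ 0.486 -0.096  0.155]
scene platform 0.59 [  4.6   1.  140. ] [ 0.664 -0.136  0.14 ]
scene pin_box 0.59 [-265.2 -276.2    1. ] [ 0.336 -0.342  0.001]
scene caliper 0.76 [-422.2  372.1   -2.8] [ 0.336  0.325 -0.003]
scene spray 0.8 [-305.7  566.4    1.1] [0.495 0.486 0.001]
```

View pics/scene5.png

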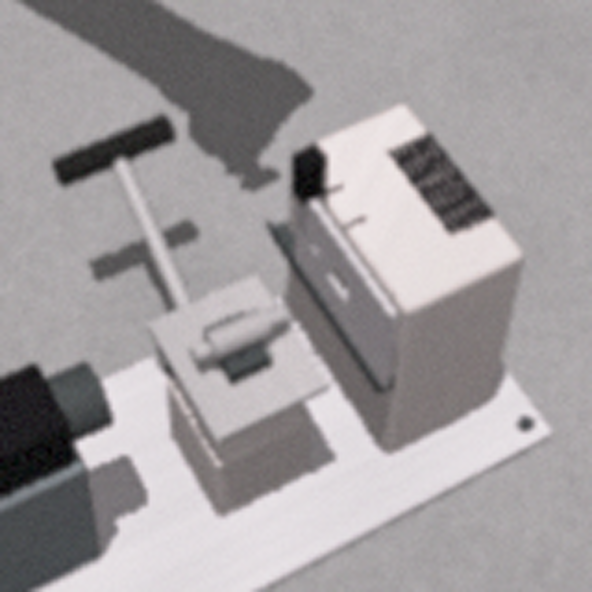

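```bash
python3 -m pendant '[0,0,0,0,55,0,0,0,0,55,0,0,0,0,55]'; python3 -c "
from station import manip
print(manip.finish_job())"
```

```text
time: 20.95
ee_pos: [0.4481, -0.0023, 0.3081]
orientation: [-0.0, 0.786, 0.618, 0.0]
contact_force: [-0.5, 0.1, 0.2]
grip_width: 0.647
the job is handed in; nothing more can be done
None
```

I pumped the lever through five full strokes, then slid the shutter to its middle stop. I let go, backed the arm clear and handed the job in at about 21 s of the 64 s allowed.

**Last checks:**
- **Platform:** it reads 139–144 mm depending on the camera, against 142 mm fully raised. It climbed about 10 mm per stroke, ending near 141 mm.
- **Lever:** it is back up, with the grip at 155 mm (157 mm at rest).
- **Shutter:** the tab is at bench x of about -48 mm (cameras -46.6 to -49.2), against an expected -45. At the closed stop the same cameras read it at about -77, so it has moved about 29 mm. The picture shows it at the middle line. No separate click was confirmed, but the force had dropped to almost nothing before I let go.
- **Bystanders:** the pin box, caliper and spray read the same positions as at the start, within measurement error.
- **Contact:** the robot was touching nothing at the end, with forces under 1 N.

On the first stroke the fingertips slid about 12 mm toward the end of the lever, with about 35 N on them. The lever still reached its stop, and the other four strokes pressed further in at about 20 N.

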